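# Fold the pocket lenses and put them away in the lens tray

### The job

Put the two pocket lenses that were left open on the bench back into the wooden lens tray: fold each one fully shut and lay it flat in an empty well, one lens to a well, so that it sits right down on the felt. The third lens stays in its well, and nothing else on the bench is to be pushed aside.

Things in the scene. Friction and masses are not known exactly. Their poses are not given: they have to be found in the camera images.
- lens_a_mid (a point): Lens A, a folding pocket lens lying flat: case of two thin yellowish plates, 28 wide, 45 long, 11 mm high, ends tapered, with a round black lens ring (26 mm across, 7 mm thick) that swings flat between them. Point: centre of the case, half-way up; x across, y along the case, z up. Pivot: upright at x = 0, y = -18 mm. About 90 g: lies still when its ring is swept lightly; grip it across the 28 mm.
- lens_a_ring (a joint): ring of lens_a, rad about the pivot (case's +z): 0 = folded shut, ring wholly between the plates, its centre 25 mm to +y of the pivot; at 1.57 the ring sticks out to the case's -x side, level with the pivot. Slight friction (0.004 N m), stays where left, cannot go below 0; starts between 1.1 and 2.1.
- lens_b_mid (a point): Lens B, the same kind and size as lens A, with the same frame and the same pivot; either may be the one nearer the robot.
- lens_b_ring (a joint): ring of lens_b, rad about the pivot (case's +z): 0 = folded shut, ring wholly between the plates, its centre 25 mm to +y of the pivot; at 1.57 the ring sticks out to the case's -x side, level with the pivot. Slight friction (0.004 N m), stays where left, cannot go below 0; starts between 1.1 and 2.1.
- lens_c_mid (a point): Lens C, the same kind, already folded and lying in the end well (well_c) of the tray; centre of its case, half-way up.
- tray: Narrow wooden tray fixed to the bench, 54 wide (x), 210 long (y), 14 mm high, three equal wells end to end, 66 mm apart; origin under its centre. Side walls 8, dividers 8, end walls 10 mm thick. Each side wall has a finger notch beside the middle of each well, 34 mm long, cut down to 10 mm above the bench, so that fingers holding a lens across its width can set it down.
- well_a (a point): Empty end well of the tray: centre of its felt floor, 5 mm above the bench; x across the well, y along it (also along the tray), z up. Well 38 wide, 58 long, 9 mm deep (rim 14 mm above the bench). 
- well_b (a point): Empty middle well of the tray: centre of its felt floor, 5 mm above the bench; x across the well, y along it (also along the tray), z up. Well 38 wide, 58 long, 9 mm deep (rim 14 mm above the bench). It lies 66 mm from well_a.
- well_c (a point): Occupied end well of the tray: centre of its felt floor, 5 mm above the bench; x across the well, y along it (also along the tray), z up. Well 38 wide, 58 long, 9 mm deep (rim 14 mm above the bench). Lens C lies in it.
- grinder: Hand grinder, fixed, tall and heavy, to the right of the lenses: round foot about 300 mm across, leaning column, a head that overhangs to the left 0.31 to 0.39 m up, a hopper up to 0.52 m; origin under its foot. Reach the lenses from the left or from above it, never through it. (Tall glass gas jars also stand in the far left corner and behind the grinder.)
- dish_mid (a point): Bystander: glass petri dish, 62 mm across, 14 mm high, between the lenses and the tray; its centre.
- vial_mid (a point): Bystander: small corked glass vial lying on its side, 68 long, 19 mm thick, beyond the lenses on the right; its centre.
- stopper_mid (a point): Bystander: cork stopper standing upright, 26 mm across, 24 mm high, behind the lenses; its centre.
Things that resemble listed ones, but are neither listed nor needed, are in the scene too. What is shaped like the part that bears lens_a_mid but pink or turquoise is not meant.

How it is judged:
At the end, for the whole second after the job is handed in: Lens A and lens B lie one in each empty well (either way), flat on the felt: centre within 12 mm across and 14 mm along of the well's, 5.5 +- 3 mm above the felt, tilt under 0.15 rad, either face up, rings under 0.2 rad; lens C lies in its own well by the same measure ((((x of lens_a_mid in the frame of well_a between -0.012 and 0.012 m and y of lens_a_mid in the frame of well_a between -0.014 and 0.014 m and z of lens_a_mid in the frame of well_a between 0.0025 and 0.0085 m and angle between the z axis of lens_a_mid and the z axis of well_a, either way round below 0.15 rad) and (x of lens_b_mid in the frame of well_b between -0.012 and 0.012 m and y of lens_b_mid in the frame of well_b between -0.014 and 0.014 m and z of lens_b_mid in the frame of well_b between 0.0025 and 0.0085 m and angle between the z axis of lens_b_mid and the z axis of well_b, either way round below 0.15 rad)) or ((x of lens_a_mid in the frame of well_b between -0.012 and 0.012 m and y of lens_a_mid in the frame of well_b between -0.014 and 0.014 m and z of lens_a_mid in the frame of well_b between 0.0025 and 0.0085 m and angle between the z axis of lens_a_mid and the z axis of well_b, either way round below 0.15 rad) and (x of lens_b_mid in the frame of well_a between -0.012 and 0.012 m and y of lens_b_mid in the frame of well_a between -0.014 and 0.014 m and z of lens_b_mid in the frame of well_a between 0.0025 and 0.0085 m and angle between the z axis of lens_b_mid and the z axis of well_a, either way round below 0.15 rad))) and x of lens_c_mid in the frame of well_c between -0.012 and 0.012 m and y of lens_c_mid in the frame of well_c between -0.014 and 0.014 m and z of lens_c_mid in the frame of well_c between 0.0025 and 0.0085 m and angle between the z axis of lens_c_mid and the z axis of well_c, either way round below 0.15 rad and value of joint each of lens_a_ring, lens_b_ring below 0.2 rad); the robot touches nothing.
It fails at once if the petri dish was pushed more than 30 mm from its place (distance of dish_mid from where it was at the start of the episode above 0.03 m).
It fails at once if the corked vial was pushed more than 30 mm from its place (distance of vial_mid from where it was at the start of the episode above 0.03 m).
It fails at once if the cork stopper was pushed more than 30 mm from its place (distance of stopper_mid from where it was at the start of the episode above 0.03 m).
It also fails if it takes over 72 s, if anything falls off the work surface, if the arm or the gripper's body presses on something with over 40 N, if the wrist force passes 120 N, or if a joint passes its speed limit or range.

### The arm

A 7-joint arm with a two-finger parallel gripper is mounted at the origin on the work surface; the furniture and walls round the work are solid. World frame = base frame: x ahead of the robot, y to its left, z up, the work surface at z = 0. Lengths are in m, angles in rad, forces in N, time in s.
With the tool pointing down it reaches from about 0.4 to 0.875 m from the base axis. Payload 4.4 kg.
Tool frame: the origin (TCP) lies at the very end of the fingers, on their centre line; the grasp point (between the pads) lies 19 mm behind it; z points along the fingers, y is the direction in which the jaws open and shut (so a half turn about z gives the same grasp; the last joint's range is limited). The gripper opens to 85 mm and grips with 20 to 120 N. Pads are 22 mm wide; open, the fingers measure 114 mm over their backs; the gripper's body (76 mm by 85 mm) begins 54 mm behind the grasp point. The pads swing forward as they close: fully open they stand 13 mm farther back than shut.
Start: joints at [1.103, 0.628, 0.038, 1.517, -0.027, 0.996, -0.02], TCP at [0.254, -0.598, 0.231] pointing down, gripper open.
Joint ranges: [-3.06, 3.06], [-0.37, 2.12], [-1.25, 1.32], [0.18, 2.47], [-1.1, 4.24], [0.23, 1.98], [-2.94, 2.94]. Speed limits (rad/s): [2.57, 2.57, 3.14, 3.14, 3.14, 3.14, 3.14].

### API

Orientations are given as a rotation vector (axis times angle).
In Python, from bench import * gives the robot as it stands. The module is installed in compiled form; this text tells all that it offers.
- The arm moves only by the tool jog_arm, never from a script. Its argument "increments" is a list of rows, each a list of 2 entries, a list of its own where there are three numbers: the shift along the world's x, y, z in m, then the turn, a rotation vector about the world's x, y, z in rad. In form: [[[tx, ty, tz], [ax, ay, az]], ...]. A call has 1 to 12 rows; each row shifts and turns the commanded pose from where the row before left it; what a row does not reach is not made up. A row lasts 1/12 s, in which the tool goes at most 41.7 mm and 7.16 degrees, less where a joint would pass 70% of its speed; a pose out of reach is approached as far as the arm can. A call with a gripper value outside its range is refused whole. "hand" is the gripper command: -1 is shut, 1 is fully open, values between are in proportion, set as the call begins (left out, the last holds). The fingers move at their own pace and stop on an object; "newtons" is the grip in N (left out, the last holds). Time passes only in rows, so rows that do not move let the fingers close. It gives the time, the measured TCP pose, the force and the opening at its end, in the units of the state.
- sense(): the state, without advancing time (a new reading comes with each control period).
- capture(name): name is "scene" or "top"; returns the picture (420x560x3 uint8, blue, green, red); there is no depth.
- camera_info(name): a dict with "intrinsics" (3x3 intrinsics, pixels), "R" (3x3) and "t" (3): a world point X has camera coordinates R X + t. Camera axes: x right, y down, z forward; pixel columns grow to the right and rows downward; lengths in m; the calibration is good to about 2 mm. A picture is of the moment at which its call begins. camera_info takes no time and is no camera call.
- hand_in(): hands the job in, once; it reports no verdict.
The state is a dict: "time": time; "joint_pos": joint angles; "dq": joint speeds; "joint_torque": joint torques, N m; "position": TCP position; "tcp_rot": TCP orientation; "wrist_force": force on the tool from outside, world axes, zero at the start; "wrist_torque": the same for the moment, N m; "width": opening from 0.0 (shut) to 1.0 (fully open).
Only numpy, scipy, OpenCV 4.12 (cv2) and the standard library are available. Lean on these libraries where they do the work, as an engineer would, in place of code of your own. Each camera call takes 0.05 s, during which the arm holds its last target.

## Working session

There is one attempt and no reset: what is moved stays moved. The work goes in short steps, Python scripts to look and compute and a tool call to move; the robot and the scene stay as the last step left them, time stands still between calls to the robot, and variables do not carry over. Pictures are saved under pics/ and viewed, and the job is handed in when it is done.

Besides the shell and the picture viewer there is one more tool, called after "Request:" by a JSON object that holds its "fn" and its "kwargs", one argument or row to a line. jog_arm: Moves the arm, as the interface text tells. Its arguments: {"type":"object","properties":{"increments":{"type":"array"},"hand":{"type":"number"},"newtons":{"type":"number"}},"required":["increments"]}

```bash
mkdir -p pics; python3 - <<'E'
from bench import *
import cv2
for n in ("scene","top"):
    im=capture(n); cv2.imwrite(f"pics/{n}0.png",im)
    c=camera_info(n); print(n,c)
print(sense())
E
```

```text
scene {'intrinsics': array([[417.71890036,   0.        , 283.95616787],
       [  0.        , 417.71890036, 204.03474191],
       [  0.        ,   0.        ,   1.        ]]), 'R': array([[-0.59876468, -0.80069768, -0.01908115],
       [-0.43670214,  0.3463531 , -0.83025946],
       [ 0.67139564, -0.48879726, -0.55705039]]), 't': array([0.30656289, 0.28169686, 0.59224433])}
top {'intrinsics': array([[409.2625963 ,   0.        , 276.62091703],
       [  0.        , 409.2625963 , 210.26066169],
       [  0.        ,   0.        ,   1.        ]]), 'R': array([[-3.49184408e-03, -9.99993763e-01, -5.29293439e-04],
       [-9.85582021e-01,  3.53105684e-03, -1.69161498e-01],
       [ 1.69162312e-01, -6.90234766e-05, -9.85588204e-01]]), 't': array([-0.03473402,  0.5256998 ,  0.96124201])}
{'time': 0.1, 'joint_pos': array([ 1.10320631,  0.62923718,  0.03842573,  1.51826767, -0.02699979,
        0.99631066, -0.01998806]), 'dq': array([ 3.58001106e-04,  8.83401711e-05,  6.58202705e-05, -1.98391889e-03,
       -1.66304023e-03, -5.63351283e-04,  4.46340085e-04]), 'joint_torque': array([ 2.00602692e-03, -5.64532614e+01,  1.23003434e+00, -1.93972760e+01,
        1.12286760e-02,  5.28804536e-03, -1.41543387e-05]), 'position': array([ 0.2540116 , -0.5977016 ,  0.23049147]), 'tcp_rot': array([-3.07676481e+00, -6.26602496e-01,  5.42656829e-04]), 'wrist_force': array([-0.05901269, -0.19375381, -0.38422266]), 'wrist_torque': array([-0.01406658,  0.0086266 ,  0.08977063]), 'width': 1.0035306184069177}
```

View pics/scene0.png

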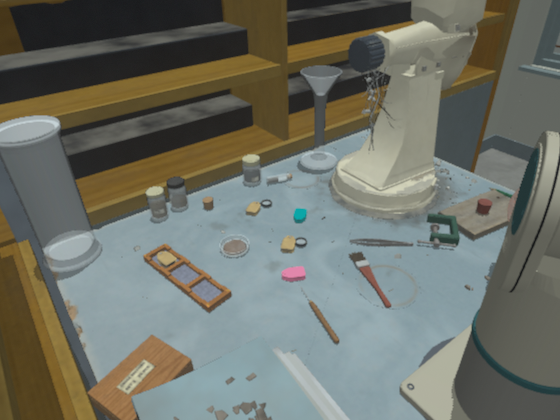

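View pics/top0.png

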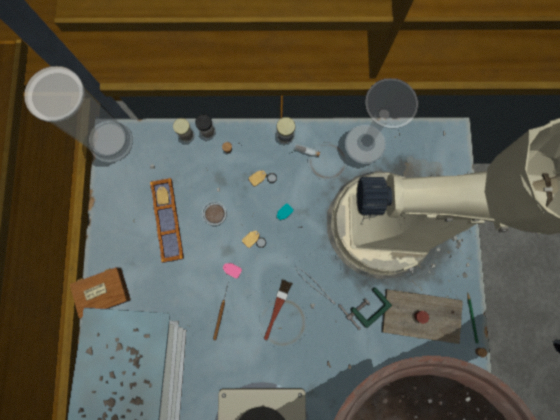

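The two yellowish open lenses are at top (258,178) and (251,239). The decoys are pink (233,270) and turquoise (285,212). The tray is at (167,220), with lens C in the far well at (162,196), and the dish is at (214,214). I choose the two yellowish ones with rings out and check them in close crops.

```bash
cat > h.py <<'E'
import numpy as np, cv2
from bench import *
def px2w(n,uv,z):
    c=camera_info(n);K=c['intrinsics'];R=c['R'];t=c['t']
    o=-R.T@t; d=R.T@np.linalg.inv(K)@np.array([uv[0],uv[1],1.])
    return o+d*(z-o[2])/d[2]
def w2px(n,X):
    c=camera_info(n); p=c['intrinsics']@(c['R']@np.array(X)+c['t']); return p[:2]/p[2]
E
python3 - <<'E'
from h import *
im=cv2.imread("pics/top0.png")
def crop(x,y,w,h,s,img): return cv2.resize(img[y:y+h,x:x+w],None,fx=s,fy=s,interpolation=cv2.INTER_CUBIC)
a=crop(235,160,50,50,8,im); b=crop(230,218,50,50,8,im)
cv2.imwrite("pics/c1.png",np.hstack([a,b]))
cv2.imwrite("pics/c2.png",crop(140,170,100,100,6,im))
sc=cv2.imread("pics/scene0.png")
a=crop(235,190,50,50,8,sc); b=crop(270,225,50,50,8,sc)
cv2.imwrite("pics/c3.png",np.hstack([a,b]))
for n,uv in dict(L1=(258,178),L2=(251,239),dish=(214,214),tray=(167,220),stop=(227,148),vial=(308,152),g=(355,222)).items(): print(n,px2w("top",uv,0.007).round(3))
E
```

```text
L1 [0.617 0.011 0.007]
L2 [0.459 0.028 0.007]
dish [0.523 0.123 0.007]
tray [0.508 0.242 0.007]
stop [0.698 0.093 0.007]
vial [ 0.686 -0.119  0.007]
g [ 0.501 -0.235  0.007]
```

View pics/c1.png

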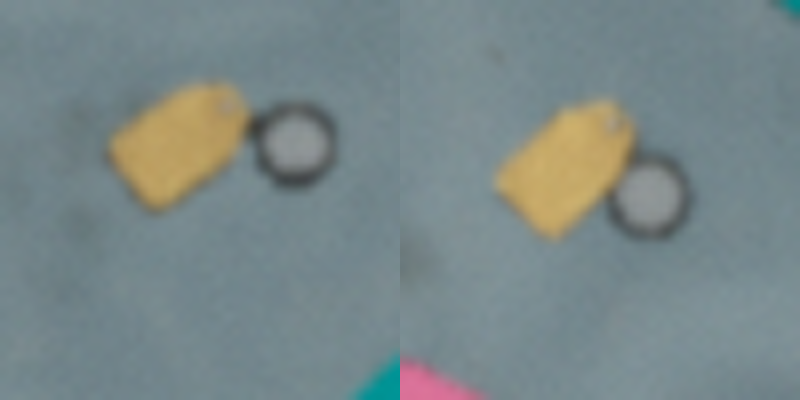

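View pics/c2.png

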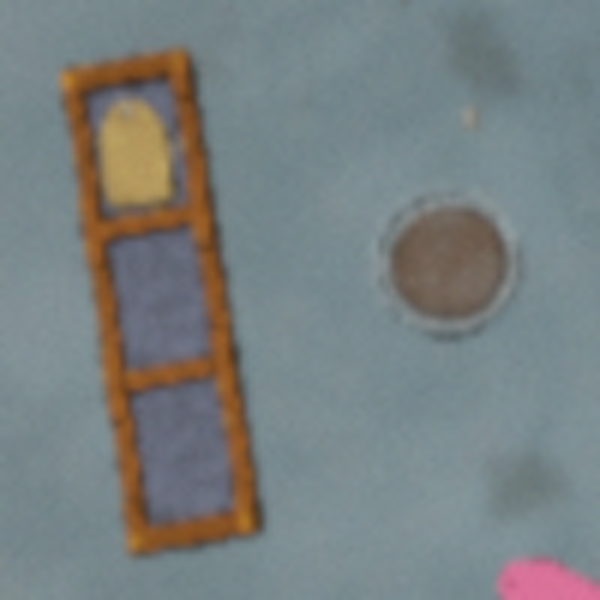

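View pics/c3.png

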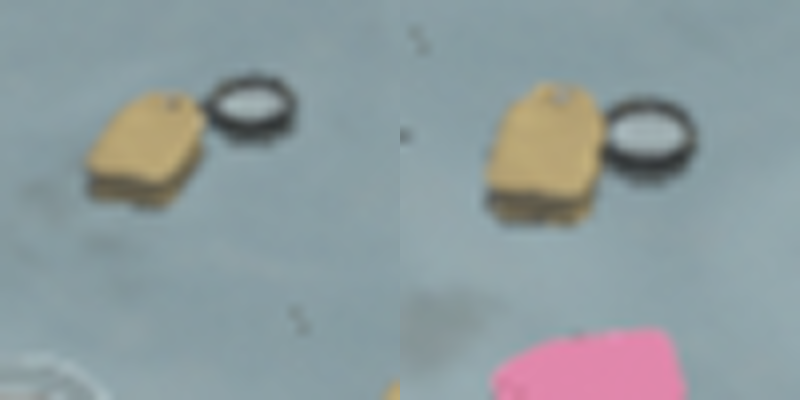

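Candidates checked: both yellow cases have a black ring swung out. The rings are right-down of the pivot, at crop (297,145) and (649,197). Next I fit the poses.

```bash
cat > fit.py <<'E'
from h import *
from scipy.optimize import least_squares
def ymask(im):
    hsv=cv2.cvtColor(im,cv2.COLOR_BGR2HSV)
    return ((hsv[...,0]>12)&(hsv[...,0]<32)&(hsv[...,1]>90)&(hsv[...,2]>110)).astype(np.uint8)
# top plate outline (pivot end tapered): fitted by rect + moments
def fit_lens(im,uv,z=0.011,r=16):
    m=ymask(im); box=np.zeros_like(m); u,v=map(int,uv); box[v-r:v+r,u-r:u+r]=1
    m=m*box; n,l,s,c=cv2.connectedComponentsWithStats(m); k=1+np.argmax(s[1:,4]); ys,xs=np.where(l==k)
    W=np.array([px2w("top",(x,y),z)[:2] for x,y in zip(xs,ys)])
    q=W.mean(0); C=np.cov((W-q).T); e,V=np.linalg.eigh(C); d=V[:,1]
    a=(W-q)@d; b=(W-q)@V[:,0]
    return q,d,len(W),np.ptp(a),np.ptp(b),(a**3).mean()
E
python3 - <<'E'
from fit import *
im=cv2.imread("pics/top0.png")
for n,o,piv,ring,bl in [("L1",(235,160),(228,103),(297,145),(133,181)),("L2",(230,218),(215,122),(249,197),(124,210))]:
    f=lambda p,z: px2w("top",(o[0]+p[0]/8-.5,o[1]+p[1]/8-.5),z)[:2]
    P,Rr,B=f(piv,.011),f(ring,.009),f(bl,.011)
    d=B-P; e=Rr-P; th=np.arctan2(d[1],d[0]); te=np.arctan2(e[1],e[0])
    print(n,"piv",P.round(4),"ring",Rr.round(4),"len",np.linalg.norm(d).round(4),np.linalg.norm(e).round(4),"ydir",np.degrees(th).round(1),"theta",((te-th)%6.283).round(2))
    q,dd,N,a,b,s3=fit_lens(im,(o[0]+(piv[0]+bl[0])/16,o[1]+(piv[1]+bl[1])/16))
    print("  moments",q.round(4),np.degrees(np.arctan2(dd[1],dd[0])).round(1),N,a.round(4),b.round(4),s3)
    print("  mid from pivot", (P+.018*d/np.linalg.norm(d)).round(4))
# tray corners in crop2 scale 6 origin 140,170
f=lambda p,z: px2w("top",(140+p[0]/6-.5,170+p[1]/6-.5),z)[:2]
c=np.array([f(p,.014) for p in [(65,72),(187,52),(262,527),(133,550)]]);print("tray",c.round(4),c.mean(0))
L=(c[0]+c[1]-c[2]-c[3])/2; print(np.linalg.norm(L),np.linalg.norm(c[0]-c[1]),np.linalg.norm(c[2]-c[3]),np.degrees(np.arctan2(L[1],L[0])))
ctr=c.mean(0);d=L/np.linalg.norm(L);print("wellA",ctr-.066*d,"wellB",ctr)
for p in [(165,270-0),(192-0,450)]: print(p,f((p[0]-5,p[1]+30),.005))
print("dish",f((450,262),.014), "lensC mid", f((136,152),.016))
print("head",px2w("top",(358,195),.35),"scene chk",w2px("scene",[.617,.011,.011]))
print("decoy pink",px2w("top",(233,270),.01),"turq",px2w("top",(285,212),.01))
E
```

```text
L1 piv [ 0.6308 -0.0018] ring [ 0.6173 -0.024 ] len 0.0399 0.026 ydir 130.2 theta 1.89
  moments [0.6169 0.0139] 126.2 151 0.042 0.0273 -1.1362281028850155e-07
  mid from pivot [0.6192 0.012 ]
L2 piv [0.4741 0.0146] ring [0.4506 0.0039] len 0.0396 0.0258 ydir 134.2 theta 1.23
  moments [0.4592 0.0295] 129.7 155 0.0417 0.0266 -7.263929490728046e-08
  mid from pivot [0.4615 0.0275]
tray [[0.6069 0.2872]
 [0.6155 0.2353]
 [0.413  0.1961]
 [0.4037 0.2491]] [0.50976288 0.2419441 ]
0.2065071892939667 0.052533850860072735 0.053838268874840535 10.78099763886683
wellA [0.44492782 0.22959844] wellB [0.50976288 0.2419441 ]
(165, 270) [0.50953011 0.24483925]
(192, 450) [0.43319892 0.23030048]
dish [0.52395539 0.12069199] lensC mid [0.57141426 0.25470186]
head [ 0.49919871 -0.17600165  0.35      ] scene chk [253.77414251 206.94355068]
decoy pink [0.38147236 0.07220923 0.01      ] turq [ 0.52697957 -0.05788332  0.01      ]
```

Request:
{"fn": "jog_arm", "kwargs": {
  "increments": [
    [[-0.006,0.015,0.037],[0,0,0]],
    [[-0.006,0.015,0.037],[0,0,0]],
    [[-0.006,0.015,0.037],[0,0,0]],
    [[-0.006,0.015,0.037],[0,0,0]],
    [[-0.006,0.015,0.037],[0,0,0]],
    [[-0.006,0.015,0.037],[0,0,0]],
    [[-0.006,0.015,0.037],[0,0,0]],
    [[-0.006,0.015,0.037],[0,0,0]],
    [[-0.006,0.015,0.037],[0,0,0]],
    [[-0.006,0.015,0.037],[0,0,0]]
  ]
}}

```text
time: 0.93
position: [0.1936, -0.4469, 0.603]
tcp_rot: [-3.078, -0.627, 0.0]
wrist_force: [-0.1, -1.2, 0.9]
width: 0.998
```

Request:
{"fn": "jog_arm", "kwargs": {
  "increments": [
    [[0.021,0.034,0],[0,0,0.12]],
    [[0.021,0.034,0],[0,0,0.12]],
    [[0.021,0.034,0],[0,0,0.12]],
    [[0.021,0.034,0],[0,0,0.12]],
    [[0.021,0.034,0],[0,0,0.12]],
    [[0.021,0.034,0],[0,0,0.12]],
    [[0.021,0.034,0],[0,0,0.12]],
    [[0.021,0.034,0],[0,0,0.12]],
    [[0.021,0.034,0],[0,0,0.12]],
    [[0.021,0.034,0],[0,0,0.12]],
    [[0.021,0.034,0],[0,0,0.12]],
    [[0.021,0.034,0],[0,0,0.12]]
  ]
}}

```text
time: 1.93
position: [0.4465, -0.0385, 0.6013]
tcp_rot: [1.894, 2.506, -0.0]
wrist_force: [1.5, -0.5, -0.1]
width: 0.993
```

Request:
{"fn": "jog_arm", "kwargs": {
  "increments": [
    [[0.0145,0.012,-0.035],[0,0,0.033]],
    [[0.0145,0.012,-0.035],[0,0,0.033]],
    [[0.0145,0.012,-0.035],[0,0,0.033]],
    [[0.0145,0.012,-0.035],[0,0,0.033]],
    [[0.0145,0.012,-0.035],[0,0,0.033]],
    [[0.0145,0.0,-0.038],[0,0,0.033]],
    [[0.0145,0.0,-0.038],[0,0,0.033]],
    [[0.0145,0.0,-0.038],[0,0,0.033]],
    [[0.0145,0.0,-0.038],[0,0,0.033]],
    [[0.0145,0.0,-0.038],[0,0,0.033]],
    [[0.0145,0.0,-0.038],[0,0,0.033]],
    [[0.0145,0.0,-0.038],[0,0,0.033]]
  ],
  "hand": 0.08
}}

```text
time: 2.93
position: [0.6204, 0.0196, 0.158]
tcp_rot: [-1.369, -2.827, 0.001]
wrist_force: [0.4, 0.2, 0.7]
width: 0.538
```

```bash
python3 - <<'E'
from h import *
s=sense(); print(s['position'],s['tcp_rot'],s['joint_pos'].round(2),s['width'],s['wrist_force'])
a=capture("top"); b=capture("scene"); cv2.imwrite("pics/t1.png",a)
cv2.imwrite("pics/m1.png",np.hstack([cv2.resize(a,None,fx=.7,fy=.7),cv2.resize(b,None,fx=.7,fy=.7)]))
E
```

```text
[0.62040066 0.01957292 0.15801533] [-1.36922749e+00 -2.82679669e+00  7.61568898e-04] [ 0.23  0.72 -0.51  1.66  0.43  0.88  0.21] 0.5376994515546948 [0.44685142 0.20982409 0.66472155]
```

View pics/m1.png

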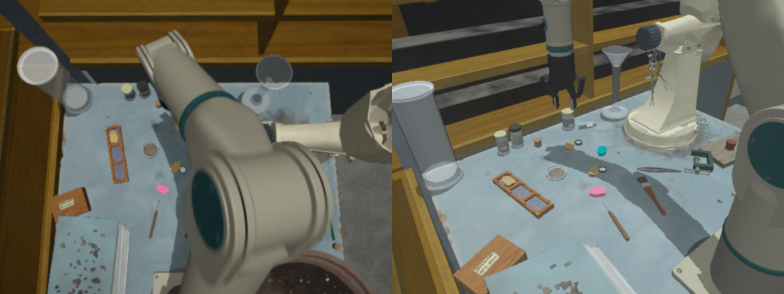

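The scene view shows the gripper upright over the work at (565,95), clear of the grinder; the top view is blocked by the arm. Going down behind lens 1's pivot now.

Request:
{"fn": "jog_arm", "kwargs": {
  "increments": [
    [[0.009,-0.0131,-0.03],[0,0,0]],
    [[0.009,-0.0131,-0.03],[0,0,0]],
    [[0.009,-0.0131,-0.03],[0,0,0]],
    [[0.0072,-0.0132,-0.03],[0,0,0]],
    [[0,0,-0.015],[0,0,0]],
    [[0,0,-0.01],[0,0,0]],
    [[0,0,-0.0085],[0,0,0]],
    [[0,0,0],[0,0,0]]
  ]
}}

```text
time: 3.7
position: [0.6539, -0.0309, 0.0071]
tcp_rot: [-1.369, -2.826, -0.001]
wrist_force: [-0.7, -0.0, -0.4]
width: 0.541
```

```bash
python3 - <<'E'
from h import *
s=sense(); print(s['position'],s['width'],s['wrist_force'])
b=capture("scene"); cv2.imwrite("pics/s2.png",cv2.resize(b[160:260,180:330],None,fx=5,fy=5,interpolation=cv2.INTER_CUBIC))
E
```

```text
[ 0.65387845 -0.03092982  0.00709017] 0.5408171055569508 [-0.72048853 -0.00464435 -0.38284876]
```

View pics/s2.png

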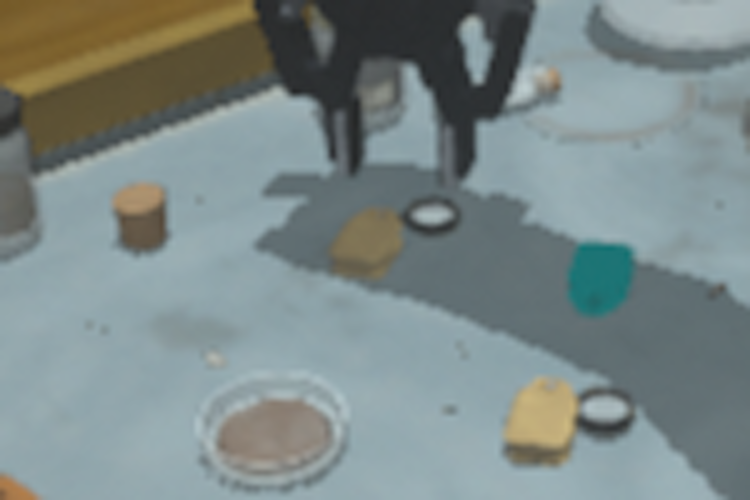

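Request:
{"fn": "jog_arm", "kwargs": {
  "increments": [
    [[0,0,-0.0035],[0,0,0]],
    [[0,0,0],[0,0,0]],
    [[-0.0025,0.0031,0],[0,0,0]],
    [[-0.0025,0.0031,0],[0,0,0]],
    [[-0.0025,0.0031,0],[0,0,0]],
    [[-0.0025,0.0031,0],[0,0,0]],
    [[-0.0025,0.0031,0],[0,0,0]],
    [[-0.0025,0.0031,0],[0,0,0]],
    [[-0.0025,0.0031,0],[0,0,0]],
    [[-0.0025,0.0031,0],[0,0,0]],
    [[0,0,0],[0,0,0]]
  ]
}}

```text
time: 4.67
position: [0.6337, -0.0067, 0.0033]
tcp_rot: [-1.37, -2.826, -0.0]
wrist_force: [-1.6, -0.5, 1.5]
width: 0.541
```

```bash
python3 - <<'E'
from h import *
s=sense(); print(s['position'],s['width'],s['wrist_force'])
b=capture("scene"); cv2.imwrite("pics/s3.png",cv2.resize(b[160:260,180:330],None,fx=5,fy=5,interpolation=cv2.INTER_CUBIC))
E
```

```text
[ 0.63366805 -0.00668979  0.00332639] 0.5406905316375015 [-1.60117711 -0.53922627  1.48068716]
```

View pics/s3.png

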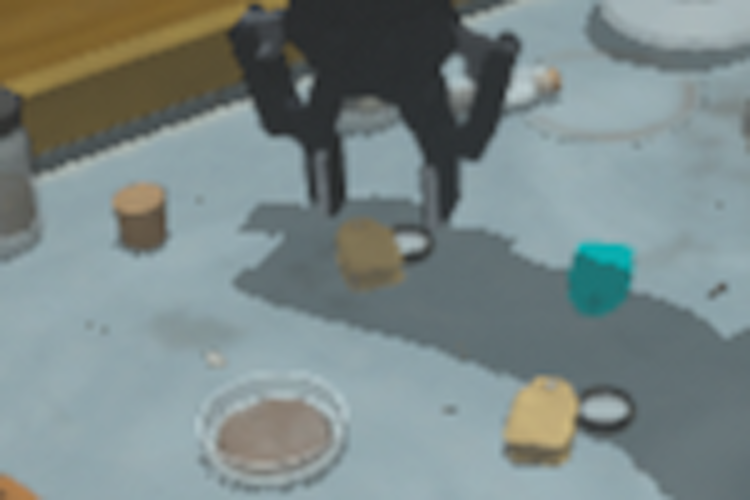

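```bash
python3 - <<'E'
from h import *
b=capture("scene"); a=capture("top")
c1=cv2.resize(b[195:225,240:275],None,fx=14,fy=14,interpolation=cv2.INTER_CUBIC)
c2=cv2.resize(a[155:215,230:290],None,fx=7,fy=7,interpolation=cv2.INTER_CUBIC)
print(c1.shape,c2.shape)
cv2.imwrite("pics/s4.png",cv2.convertScaleAbs(c1,alpha=1.5)); cv2.imwrite("pics/t4.png",c2)
E
```

```text
(420, 490, 3) (420, 420, 3)
```

View pics/s4.png

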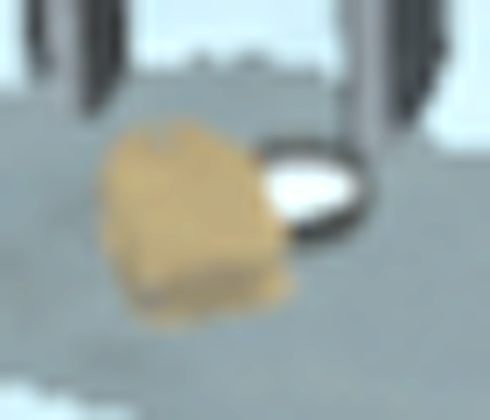

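View pics/t4.png

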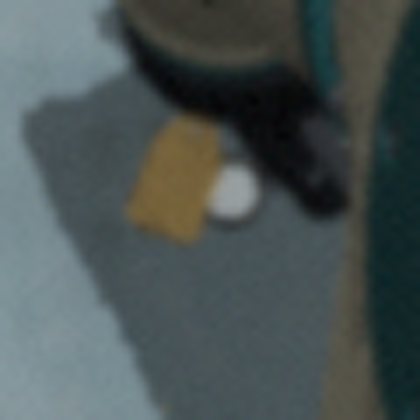

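```bash
cat > m.py <<'E'
from h import *
def meas(o,s,piv,ring,bl,zp=.011):
    f=lambda p,z: px2w("top",(o[0]+p[0]/s-.5,o[1]+p[1]/s-.5),z)[:2]
    P,B=f(piv,zp),f(bl,zp); d=B-P; th=np.arctan2(d[1],d[0]); u=d/np.linalg.norm(d)
    mid=(B-.0225*u + P+.018*u)/2
    print("piv",P.round(4),"len",np.linalg.norm(d).round(4),"ydir",np.degrees(th).round(1),"mid",mid.round(4))
    if ring is not None:
        e=f(ring,zp-.002)-P; print("theta",((np.arctan2(e[1],e[0])-th+1)%6.2832-1).round(2),np.linalg.norm(e).round(4))
    T=sense()['position'][:2]-mid; print("tcp in case x,y", (T@[u[1],-u[0]]).round(4),(T@u).round(4))
E
python3 -c "
from m import *
meas((230,155),7,(193,128),(232,193),(161,230))"
```

```text
piv [0.6297 0.0135] len 0.0402 ydir 163.3 mid [0.6126 0.0187]
theta 0.83 0.0281
tcp in case x,y -0.0191 -0.0286
```

Request:
{"fn": "jog_arm", "kwargs": {
  "increments": [
    [[0,0,0.02],[0,0,0]],
    [[0,0,0.02],[0,0,0]],
    [[-0.0053,0.0037,0],[0,0,0.122]],
    [[-0.0053,0.0037,0],[0,0,0.122]],
    [[-0.0053,0.0037,0],[0,0,0.122]],
    [[-0.0053,0.0037,0],[0,0,0.122]],
    [[-0.0051,0.0038,0],[0,0,0.122]],
    [[0,0,0],[0,0,0]],
    [[0,0,-0.015],[0,0,0]]
  ],
  "hand": 0.34
}}

```text
time: 5.57
position: [0.6103, 0.011, 0.0304]
tcp_rot: [0.465, 3.102, 0.003]
wrist_force: [1.5, 0.5, 0.5]
width: 0.672
```

```bash
python3 - <<'E'
from h import *
s=sense(); print(s['position'],s['tcp_rot'],s['width'],s['wrist_force'])
b=capture("scene"); a=capture("top")
c1=cv2.resize(b[180:230,230:285],None,fx=8,fy=8,interpolation=cv2.INTER_CUBIC)
c2=cv2.resize(a[155:205,230:280],None,fx=8,fy=8,interpolation=cv2.INTER_CUBIC)
cv2.imwrite("pics/s5.png",np.hstack([cv2.convertScaleAbs(c1,alpha=1.4),cv2.convertScaleAbs(c2,alpha=1.4)]))
E
```

```text
[0.61031445 0.01103796 0.03038249] [4.64775342e-01 3.10245872e+00 3.04864127e-03] 0.672305175985436 [1.49946118 0.45215464 0.47377339]
```

View pics/s5.png

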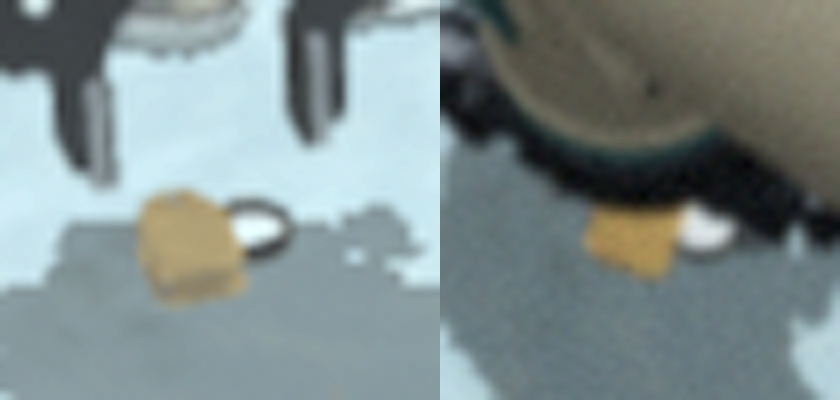

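Request:
{"fn": "jog_arm", "kwargs": {
  "increments": [
    [[-0.001,0,-0.012],[0,0,0]],
    [[0,0,-0.01],[0,0,0]],
    [[0,0,-0.005],[0,0,0]],
    [[0,0,0],[0,0,0]],
    [[0,0,0],[0,0,0]],
    [[0,0,0],[0,0,0]]
  ]
}}

```text
time: 6.17
position: [0.6074, 0.0109, 0.0015]
tcp_rot: [0.46, 3.107, 0.0]
wrist_force: [0.4, -0.4, 0.8]
width: 0.67
```

```bash
python3 - <<'E'
from h import *
s=sense(); print(s['position'],s['tcp_rot'],s['width'],s['wrist_force'])
b=capture("scene")
c1=cv2.resize(b[180:230,230:285],None,fx=10,fy=10,interpolation=cv2.INTER_CUBIC)
cv2.imwrite("pics/s6.png",cv2.convertScaleAbs(c1,alpha=1.4))
E
```

```text
[0.6073983  0.01087768 0.00149908] [4.59936295e-01 3.10737284e+00 4.00797892e-04] 0.6704344678484953 [ 0.41595423 -0.42487312  0.79603438]
```

View pics/s6.png

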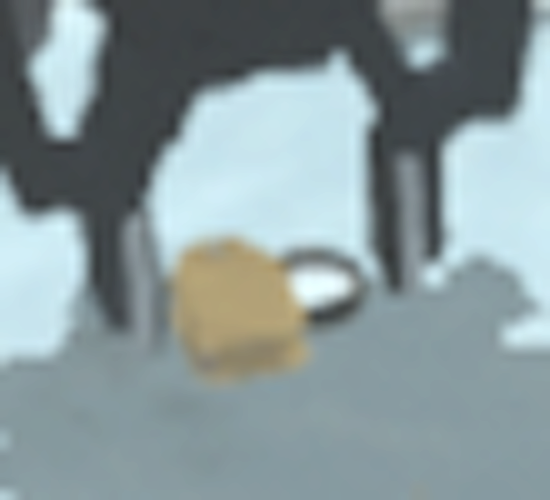

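Request:
{"fn": "jog_arm", "kwargs": {
  "increments": [
    [[0,0,0],[0,0,0]],
    [[0,0,0],[0,0,0]],
    [[0,0,0],[0,0,0]]
  ],
  "hand": 0.05,
  "newtons": 20
}}

```text
time: 6.47
position: [0.6074, 0.0108, 0.0017]
tcp_rot: [0.46, 3.107, 0.0]
wrist_force: [0.5, -0.1, -0.4]
width: 0.526
```

Request:
{"fn": "jog_arm", "kwargs": {
  "increments": [
    [[0,0,0],[0,0,0]],
    [[0,0,0],[0,0,0]],
    [[0,0,0],[0,0,0]],
    [[0,0,0],[0,0,0]],
    [[0,0,0],[0,0,0]]
  ],
  "hand": -0.2
}}

```text
time: 6.88
position: [0.6075, 0.0111, 0.0015]
tcp_rot: [0.459, 3.107, 0.001]
wrist_force: [-0.5, 1.1, 1.7]
width: 0.398
```

```bash
python3 - <<'E'
from h import *
s=sense(); print(s['position'],s['tcp_rot'],s['width'],s['wrist_force'])
b=capture("scene")
c1=cv2.resize(b[180:230,230:285],None,fx=10,fy=10,interpolation=cv2.INTER_CUBIC)
cv2.imwrite("pics/s7.png",cv2.convertScaleAbs(c1,alpha=1.4))
E
```

```text
[0.60746265 0.01105707 0.00149141] [4.59398384e-01 3.10720989e+00 1.02265816e-03] 0.39786363202887914 [-0.53428094  1.09116925  1.69620012]
```

View pics/s7.png

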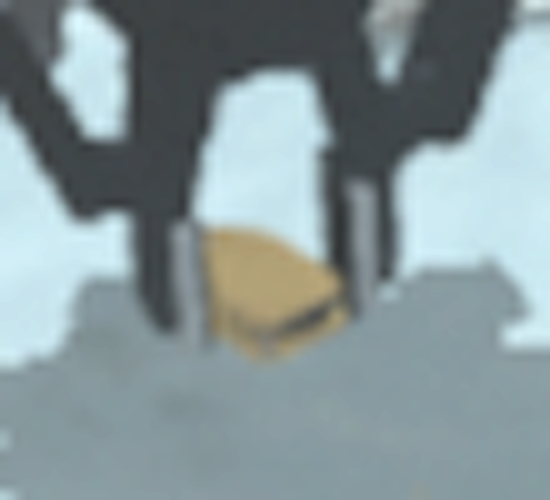

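Request:
{"fn": "jog_arm", "kwargs": {
  "increments": [
    [[0,0,0],[0,0,0]],
    [[0,0,0],[0,0,0]],
    [[0,0,0],[0,0,0]],
    [[0,0,0],[0,0,0]],
    [[0,0,0],[0,0,0]],
    [[0,0,0],[0,0,0]]
  ],
  "hand": -0.45
}}

```text
time: 7.43
position: [0.6074, 0.0107, 0.0017]
tcp_rot: [0.46, 3.107, 0.0]
wrist_force: [0.7, 1.6, 4.7]
width: 0.365
```

```bash
python3 - <<'E'
from h import *
s=sense(); print(s['position'],s['tcp_rot'],s['width'],s['wrist_force'])
b=capture("scene");a=capture("top")
c1=cv2.resize(b[180:230,230:285],None,fx=8,fy=8,interpolation=cv2.INTER_CUBIC)
c2=cv2.resize(a[155:205,230:280],None,fx=8,fy=8,interpolation=cv2.INTER_CUBIC)
cv2.imwrite("pics/s8.png",np.hstack([cv2.convertScaleAbs(c1,alpha=1.4),cv2.convertScaleAbs(c2,alpha=1.4)]))
E
```

```text
[0.60743382 0.0107221  0.00168734] [4.59729616e-01 3.10714898e+00 2.24274057e-04] 0.3645101531863165 [0.72828793 1.59130421 4.74818373]
```

View pics/s8.png

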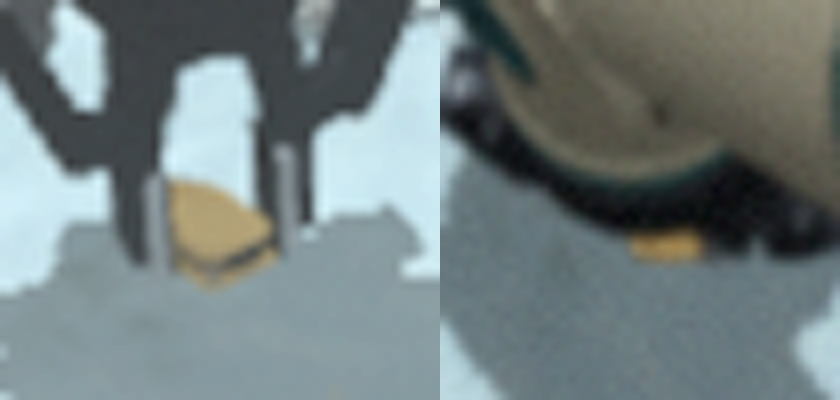

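Request:
{"fn": "jog_arm", "kwargs": {
  "increments": [
    [[0,0,0],[0,0,0]],
    [[0,0,0],[0,0,0]],
    [[0,0,0],[0,0,0]],
    [[0.01,0,0.02],[0,0,0]],
    [[0.02,0,0.02],[0,0,0]],
    [[0.02,0,0],[0,0,0]],
    [[0.01,0,0],[0,0,0]]
  ],
  "hand": 0.08
}}

```text
time: 8.12
position: [0.6704, 0.0102, 0.0428]
tcp_rot: [0.461, 3.103, 0.001]
wrist_force: [0.3, -0.5, -0.4]
width: 0.54
```

```bash
python3 - <<'E'
from h import *
s=sense(); print(s['position'],s['tcp_rot'],s['width'],s['wrist_force'])
b=capture("scene");a=capture("top")
c1=cv2.resize(b[180:230,230:285],None,fx=8,fy=8,interpolation=cv2.INTER_CUBIC)
c2=cv2.resize(a[155:205,230:280],None,fx=8,fy=8,interpolation=cv2.INTER_CUBIC)
cv2.imwrite("pics/s9.png",np.hstack([cv2.convertScaleAbs(c1,alpha=1.4),cv2.convertScaleAbs(c2,alpha=1.4)]))
E
```

```text
[0.67035313 0.01019881 0.0427973 ] [4.61430977e-01 3.10318253e+00 1.45441220e-03] 0.5397028660240072 [ 0.28139122 -0.49468176 -0.39695479]
```

View pics/s9.png

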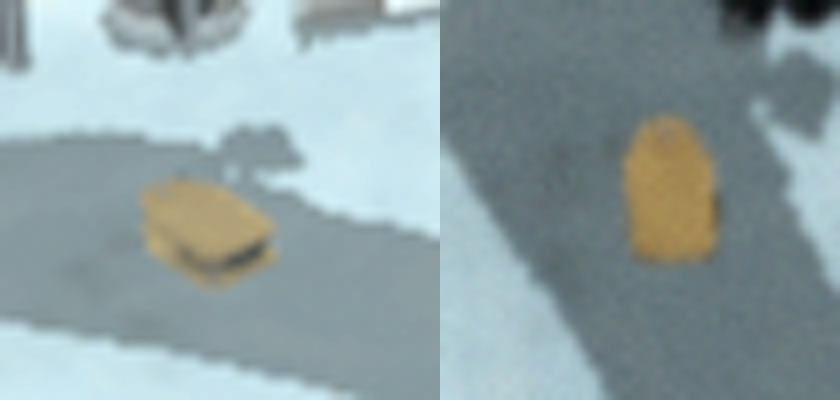

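```bash
python3 -c "
from fit import *
from m import *
meas((230,155),8,(227,133),None,(233,262))
q,dd,N,a,b,s3=fit_lens(capture('top'),(258.5,179)); print(q,np.degrees(np.arctan2(dd[1],dd[0])),N,a,b)"
```

```text
piv [0.6342 0.0115] len 0.0428 ydir -177.2 mid [0.6151 0.0105]
tcp in case x,y -0.0031 -0.0535
[0.61311239 0.00969525] -166.57878095999854 117 0.03838681353634242 0.025450196899270583
```

Request:
{"fn": "jog_arm", "kwargs": {
  "increments": [
    [[-0.02,0,0],[0,0,0.119]],
    [[-0.02,0,0],[0,0,0.119]],
    [[-0.019,0,0],[0,0,0.119]],
    [[0,0,0],[0,0,0]],
    [[0,0,-0.015],[0,0,0]],
    [[0,0,-0.015],[0,0,0]],
    [[0,0,-0.01],[0,0,0]],
    [[0,0,0],[0,0,0]],
    [[0,0,0],[0,0,0]]
  ]
}}

```text
time: 9.02
position: [0.6077, 0.0108, -0.0003]
tcp_rot: [0.099, -3.138, 0.0]
wrist_force: [0.1, 0.3, -0.3]
width: 0.539
```

```bash
cat > look.py <<'E'
import sys
from h import *
n=sys.argv[1]; su,sv,tu,tv=map(int,sys.argv[2:6])
s=sense(); print(s['time'],s['position'].round(4),s['tcp_rot'].round(3),"toolY",round(2*np.degrees(np.arctan2(s['tcp_rot'][1],s['tcp_rot'][0]))-90,1),s['width'].__round__(3),s['wrist_force'].round(1))
b=capture("scene");a=capture("top")
c=lambda i,u,v:cv2.convertScaleAbs(cv2.resize(i[v-25:v+25,u-25:u+25],None,fx=8,fy=8,interpolation=cv2.INTER_CUBIC),alpha=1.4)
cv2.imwrite(f"pics/{n}.png",np.hstack([c(b,su,sv),c(a,tu,tv)]))
E
python3 look.py s10 257 205 255 180
```

```text
9.0167 [ 6.077e-01  1.080e-02 -3.000e-04] [ 0.099 -3.138  0.   ] toolY -266.4 0.539 [ 0.1  0.3 -0.3]
```

View pics/s10.png

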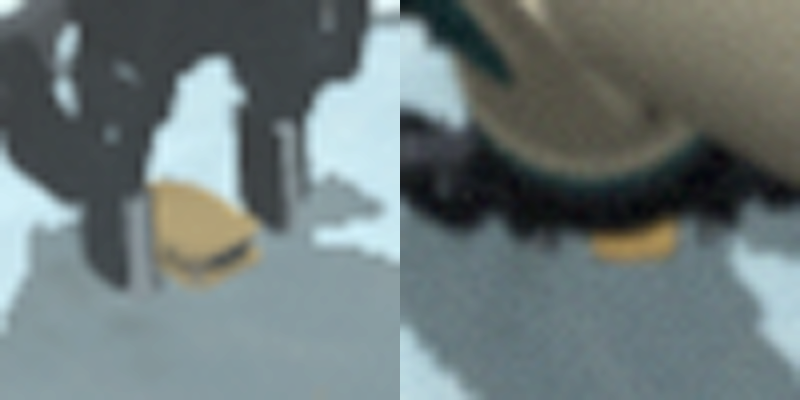

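Request:
{"fn": "jog_arm", "kwargs": {
  "increments": [
    [[0.004,0,0.003],[0,0,0]],
    [[0,0,0],[0,0,0]]
  ]
}}

```text
time: 9.28
position: [0.6135, 0.0109, 0.0049]
tcp_rot: [-0.099, 3.138, 0.001]
wrist_force: [0.2, 0.3, 0.3]
width: 0.539
```

Request:
{"fn": "jog_arm", "kwargs": {
  "increments": [
    [[0,0,0],[0,0,0]],
    [[0,0,0],[0,0,0]],
    [[0,0,0],[0,0,0]],
    [[0,0,0],[0,0,0]],
    [[0,0,0],[0,0,0]],
    [[0,0,0],[0,0,0]]
  ],
  "hand": -0.5
}}

```text
time: 9.78
position: [0.6125, 0.0106, 0.0047]
tcp_rot: [-0.099, 3.139, -0.0]
wrist_force: [0.1, -0.6, 3.6]
width: 0.309
```

```bash
python3 look.py s11 257 205 255 180
```

```text
9.7833 [0.6125 0.0106 0.0047] [-0.099  3.139 -0.   ] toolY 93.6 0.309 [ 0.1 -0.6  3.6]
```

View pics/s11.png

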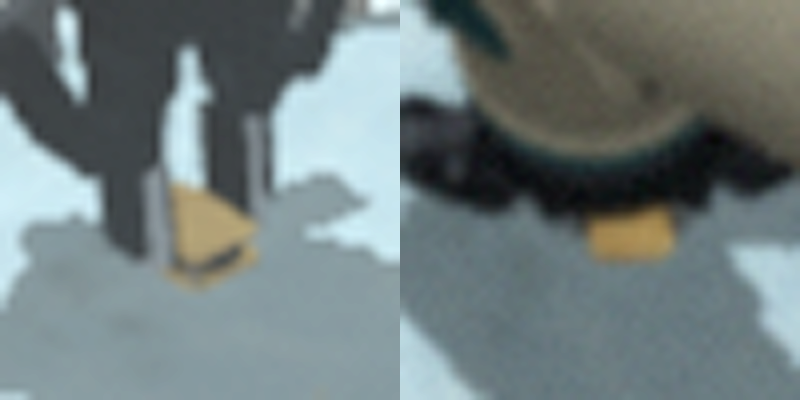

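Request:
{"fn": "jog_arm", "kwargs": {
  "increments": [
    [[0,0,0],[0,0,0]],
    [[0,0,0],[0,0,0]],
    [[0,0,0.003],[0,0,0]],
    [[0,0,0],[0,0,0]],
    [[0,0,0],[0,0,0]]
  ],
  "hand": -0.1
}}

```text
time: 10.3
position: [0.6121, 0.0107, 0.0073]
tcp_rot: [0.099, -3.14, -0.0]
wrist_force: [0.4, 0.2, -0.4]
width: 0.451
```

Request:
{"fn": "jog_arm", "kwargs": {
  "increments": [
    [[0,0,0],[0,0,0]],
    [[0,0,0],[0,0,0]],
    [[0,0,0],[0,0,0]],
    [[0,0,0],[0,0,0]]
  ],
  "hand": -0.6,
  "newtons": 40
}}

```text
time: 10.63
position: [0.6121, 0.0107, 0.0075]
tcp_rot: [0.099, -3.14, 0.0]
wrist_force: [-1.0, -0.3, 3.6]
width: 0.302
```

Request:
{"fn": "jog_arm", "kwargs": {
  "increments": [
    [[0,0,0.01],[0,0,0]],
    [[0,0,0.02],[0,0,0]],
    [[0,0,0.02],[0,0,0]],
    [[0,0,0.02],[0,0,0]],
    [[0,0,0],[0,0,0]]
  ]
}}

```text
time: 11.05
position: [0.6146, 0.0115, 0.0813]
tcp_rot: [-0.099, 3.134, 0.002]
wrist_force: [0.5, -0.1, -1.1]
width: 0.301
```

```bash
python3 look.py s12 257 180 255 180
```

```text
11.05 [0.6146 0.0115 0.0813] [-9.900e-02  3.134e+00  2.000e-03] toolY 93.6 0.301 [ 0.5 -0.1 -1.1]
```

View pics/s12.png

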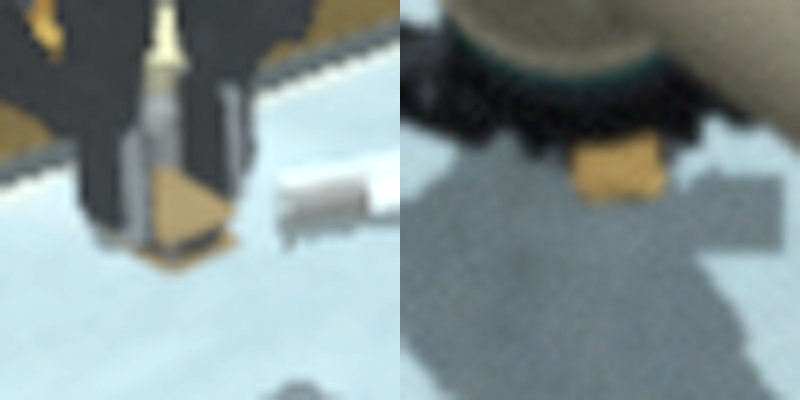

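```bash
python3 - <<'E'
from h import *
from scipy.optimize import least_squares
im=cv2.imread("pics/top0.png"); sc=cv2.imread("pics/scene0.png")
print("blunt",px2w("top",(257,179.5),.085))
c=cv2.resize(sc[240:312,138:238],None,fx=7,fy=7,interpolation=cv2.INTER_CUBIC); 
# model overlay
def model(cx,cy,th):
    u=np.array([-np.sin(th),np.cos(th)]) ; x=np.array([np.cos(th),np.sin(th)])
    out=[]
    for k in (-1,0,1):
        for sx,sy in ((-1,-1),(1,-1),(1,1),(-1,1)):
            q=np.array([cx,cy])+x*sx*.019+u*(k*.066+sy*.029); out.append([*q,.014])
    for sx,sy in ((-1,-1),(1,-1),(1,1),(-1,1)): out.append([*(np.array([cx,cy])+x*sx*.027+u*sy*.105),.014])
    return np.array(out)
M=model(.5098,.2419,np.radians(10.8-90))
ct=cv2.resize(im[170:270,140:200],None,fx=6,fy=6,interpolation=cv2.INTER_CUBIC)
for img,n,o,s in ((c,"scene",(138,240),7),(ct,"top",(140,170),6)):
    for i in range(0,16,4):
        p=np.array([(w2px(n,X)-o+.5)*s for X in M[i:i+4]]).astype(int)
        cv2.polylines(img,[p],True,(0,255,0),1)
cv2.imwrite("pics/tr_s.png",c);cv2.imwrite("pics/tr_t.png",ct)
E
```

```text
blunt [0.5934085 0.0100291 0.085    ]
```

View pics/tr_s.png

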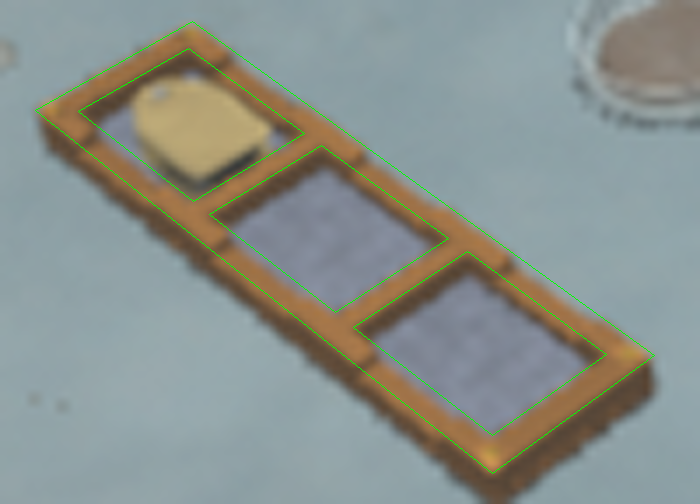

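View pics/tr_t.png

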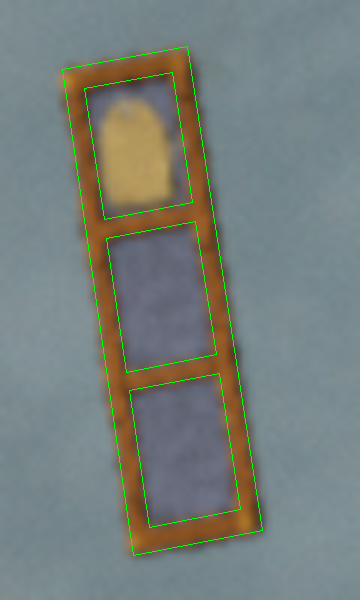

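Both overlays of the tray model match the pictures. Moving over the middle well.

Request:
{"fn": "jog_arm", "kwargs": {
  "increments": [
    [[-0.0131,0.0288,0],[0,0,0.0153]],
    [[-0.0131,0.0288,0],[0,0,0.0153]],
    [[-0.0131,0.0288,0],[0,0,0.0153]],
    [[-0.0131,0.0288,0],[0,0,0.0153]],
    [[-0.0131,0.0288,0],[0,0,0.0153]],
    [[-0.0131,0.0288,0],[0,0,0.0153]],
    [[-0.0131,0.0288,0],[0,0,0.0153]],
    [[-0.0131,0.0288,0],[0,0,0.0153]],
    [[0,0,-0.02],[0,0,0]],
    [[0,0,0],[0,0,0]],
    [[0,0,0],[0,0,0]]
  ]
}}

```text
time: 12.07
position: [0.506, 0.24, 0.0557]
tcp_rot: [0.292, -3.124, 0.004]
wrist_force: [-0.2, 0.2, -1.4]
width: 0.3
```

```bash
python3 look.py s13 190 265 167 215
```

```text
12.0667 [0.506  0.24   0.0557] [ 0.292 -3.124  0.004] toolY -259.3 0.3 [-0.2  0.2 -1.4]
```

View pics/s13.png

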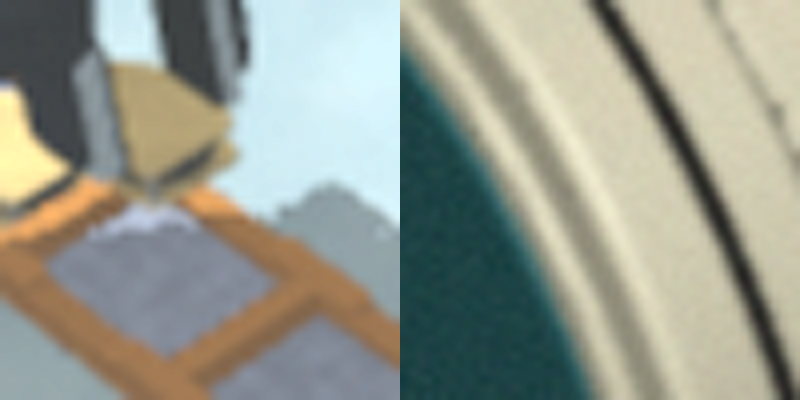

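Request:
{"fn": "jog_arm", "kwargs": {
  "increments": [
    [[0.002,0.0015,-0.015],[0,0,0]],
    [[0,0,-0.01],[0,0,0]],
    [[0,0,-0.005],[0,0,0]],
    [[0,0,0],[0,0,0]],
    [[0,0,0],[0,0,0]]
  ]
}}

```text
time: 12.58
position: [0.509, 0.2422, 0.0268]
tcp_rot: [0.29, -3.127, 0.001]
wrist_force: [-0.7, 0.7, -0.2]
width: 0.3
```

```bash
python3 look.py s14 190 265 167 215
```

```text
12.5833 [0.509  0.2422 0.0268] [ 2.900e-01 -3.127e+00  1.000e-03] toolY -259.4 0.3 [-0.7  0.7 -0.2]
```

View pics/s14.png

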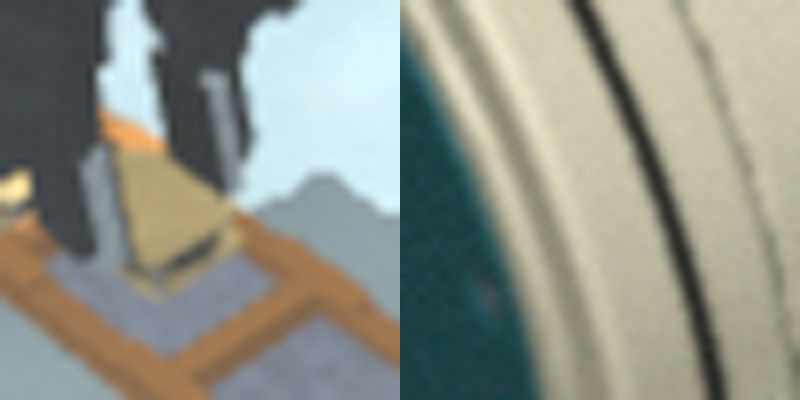

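Request:
{"fn": "jog_arm", "kwargs": {
  "increments": [
    [[-0.001,-0.0005,-0.006],[0,0,0]],
    [[0,0,-0.004],[0,0,0]],
    [[0,0,-0.003],[0,0,0]],
    [[0,0,0],[0,0,0]],
    [[0,0,0],[0,0,0]]
  ]
}}

```text
time: 13.1
position: [0.5081, 0.242, 0.0141]
tcp_rot: [0.291, -3.128, 0.0]
wrist_force: [-0.2, -0.0, -0.6]
width: 0.303
```

```bash
python3 look.py s15 190 265 167 215
```

```text
13.1 [0.5081 0.242  0.0141] [ 0.291 -3.128  0.   ] toolY -259.4 0.303 [-0.2 -0.  -0.6]
```

View pics/s15.png

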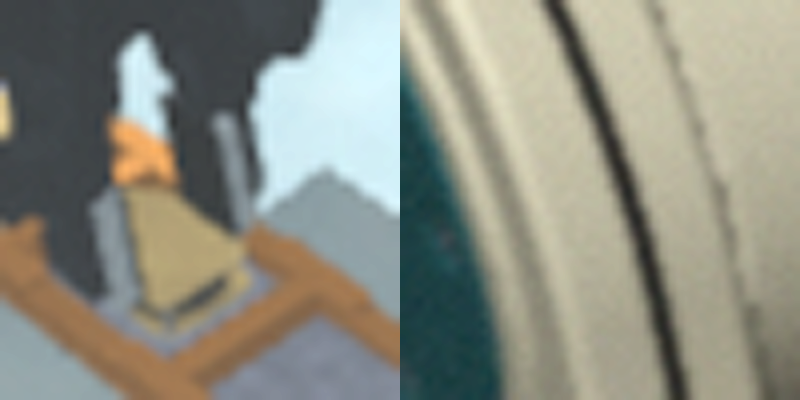

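Request:
{"fn": "jog_arm", "kwargs": {
  "increments": [
    [[0,0,-0.0015],[0,0,0]],
    [[0,0,0],[0,0,0]],
    [[0,0,0],[0,0,0]]
  ]
}}

```text
time: 13.45
position: [0.5084, 0.242, 0.0128]
tcp_rot: [0.291, -3.128, 0.0]
wrist_force: [0.3, 0.4, -0.1]
width: 0.302
```

Request:
{"fn": "jog_arm", "kwargs": {
  "increments": [
    [[0,0,0],[0,0,0]],
    [[0,0,0],[0,0,0]],
    [[0,0,0],[0,0,0]],
    [[0,0,0.01],[0,0,0]],
    [[0,0,0.02],[0,0,0]],
    [[0,0,0.03],[0,0,0]],
    [[0,0,0.02],[0,0,0]]
  ],
  "hand": 0.1
}}

```text
time: 14.03
position: [0.5085, 0.2427, 0.0953]
tcp_rot: [-0.292, 3.127, 0.002]
wrist_force: [1.2, 0.3, 0.0]
width: 0.548
```

```bash
python3 look.py s16 190 265 255 238
```

```text
14.0333 [0.5085 0.2427 0.0953] [-2.920e-01  3.127e+00  2.000e-03] toolY 100.7 0.548 [1.2 0.3 0. ]
```

View pics/s16.png

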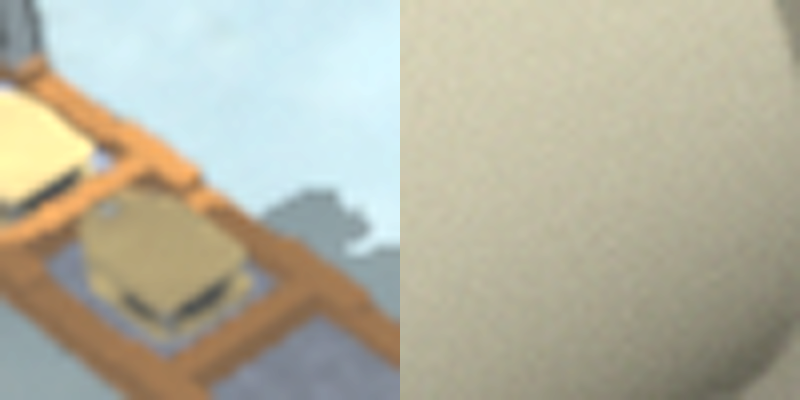

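Lens 1 lies flat in the middle well (scene crop 165,255). Now for lens 2.

Request:
{"fn": "jog_arm", "kwargs": {
  "increments": [
    [[-0.0061,-0.0247,0],[0,0,-0.1138]],
    [[-0.0061,-0.0247,0],[0,0,-0.1138]],
    [[-0.0061,-0.0247,0],[0,0,-0.1138]],
    [[-0.0061,-0.0247,0],[0,0,-0.1138]],
    [[-0.0061,-0.0247,0],[0,0,-0.1138]],
    [[-0.0061,-0.0247,0],[0,0,-0.1138]],
    [[-0.0061,-0.0247,0],[0,0,-0.1138]],
    [[-0.0061,-0.0247,0],[0,0,-0.1138]],
    [[-0.0061,-0.0247,0],[0,0,-0.1138]],
    [[0,0,-0.03],[0,0,0]],
    [[0,0,0],[0,0,0]],
    [[0,0,0],[0,0,0]]
  ],
  "hand": 0.45
}}

```text
time: 15.13
position: [0.4525, 0.0201, 0.0623]
tcp_rot: [-1.276, -2.868, 0.002]
wrist_force: [0.9, 0.0, 0.8]
width: 0.728
```

```bash
python3 look.py s17 293 235 255 238
```

```text
15.1333 [0.4525 0.0201 0.0623] [-1.276e+00 -2.868e+00  2.000e-03] toolY -318.0 0.728 [0.9 0.  0.8]
```

View pics/s17.png

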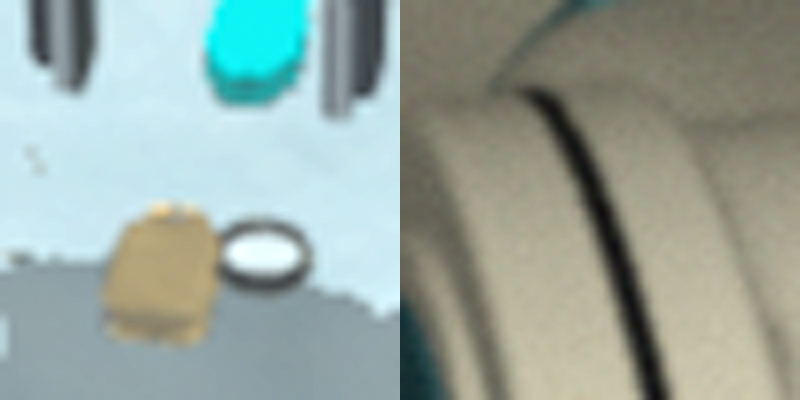

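Request:
{"fn": "jog_arm", "kwargs": {
  "increments": [
    [[0,0,-0.02],[0,0,0]],
    [[0,0,-0.02],[0,0,0]],
    [[0,0,-0.012],[0,0,0]],
    [[0,0,-0.007],[0,0,0]],
    [[0,0,0],[0,0,0]],
    [[0,0,0],[0,0,0]]
  ]
}}

```text
time: 15.73
position: [0.4539, 0.0209, 0.0043]
tcp_rot: [1.276, 2.87, 0.002]
wrist_force: [-0.3, 0.4, 0.2]
width: 0.72
```

```bash
python3 look.py s18 293 235 255 238
```

```text
15.7333 [0.4539 0.0209 0.0043] [1.276e+00 2.870e+00 2.000e-03] toolY 42.1 0.72 [-0.3  0.4  0.2]
```

View pics/s18.png

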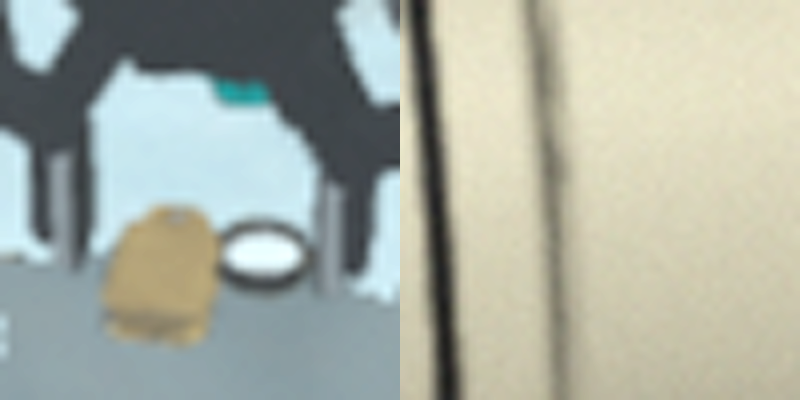

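Request:
{"fn": "jog_arm", "kwargs": {
  "increments": [
    [[-0.0015,-0.0013,-0.003],[0,0,0]],
    [[0,0,0],[0,0,0]],
    [[0,0,0],[0,0,0]]
  ]
}}

```text
time: 16.08
position: [0.4523, 0.0185, 0.0014]
tcp_rot: [1.279, 2.869, 0.001]
wrist_force: [-1.0, 0.2, -0.1]
width: 0.728
```

Request:
{"fn": "jog_arm", "kwargs": {
  "increments": [
    [[0,0,0],[0,0,0]],
    [[0,0,0],[0,0,0]],
    [[0,0,0],[0,0,0]]
  ],
  "hand": 0.15,
  "newtons": 20
}}

```text
time: 16.33
position: [0.4524, 0.019, 0.0013]
tcp_rot: [1.278, 2.869, 0.002]
wrist_force: [0.1, 1.6, 3.2]
width: 0.575
```

Request:
{"fn": "jog_arm", "kwargs": {
  "increments": [
    [[0,0,0],[0,0,0]],
    [[0,0,0],[0,0,0]],
    [[0,0,0],[0,0,0]]
  ],
  "hand": -0.05
}}

```text
time: 16.58
position: [0.4524, 0.0208, 0.0018]
tcp_rot: [1.276, 2.87, 0.006]
wrist_force: [-2.6, 4.6, 13.6]
width: 0.479
```

```bash
python3 look.py s19 293 235 255 238
```

```text
16.5833 [0.4524 0.0208 0.0018] [1.276 2.87  0.006] toolY 42.1 0.479 [-2.6  4.6 13.6]
```

View pics/s19.png

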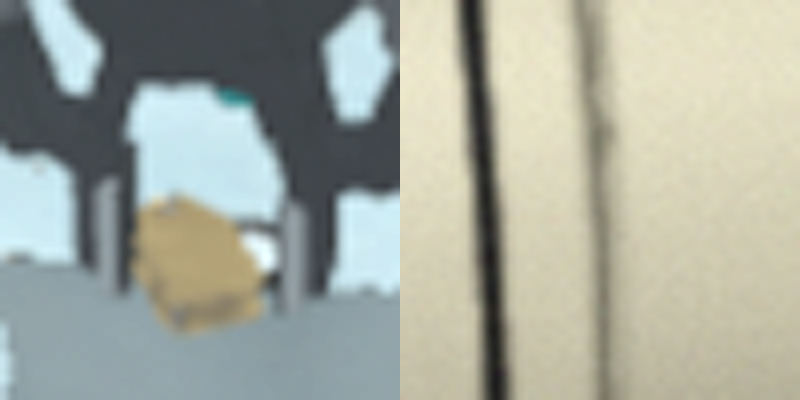

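Request:
{"fn": "jog_arm", "kwargs": {
  "increments": [
    [[0,0,0.002],[0,0,0]],
    [[0,0,0],[0,0,0.1]],
    [[0,0,0],[0,0,0.1]],
    [[0,0,0],[0,0,0.1]],
    [[0,0,0],[0,0,0]]
  ]
}}

```text
time: 17.1
position: [0.4517, 0.018, 0.0027]
tcp_rot: [-0.833, -3.029, 0.001]
wrist_force: [-0.4, -0.4, -0.1]
width: 0.475
```

```bash
python3 look.py s20 293 235 255 238
```

```text
17.1 [0.4517 0.018  0.0027] [-8.330e-01 -3.029e+00  1.000e-03] toolY -300.7 0.475 [-0.4 -0.4 -0.1]
```

View pics/s20.png

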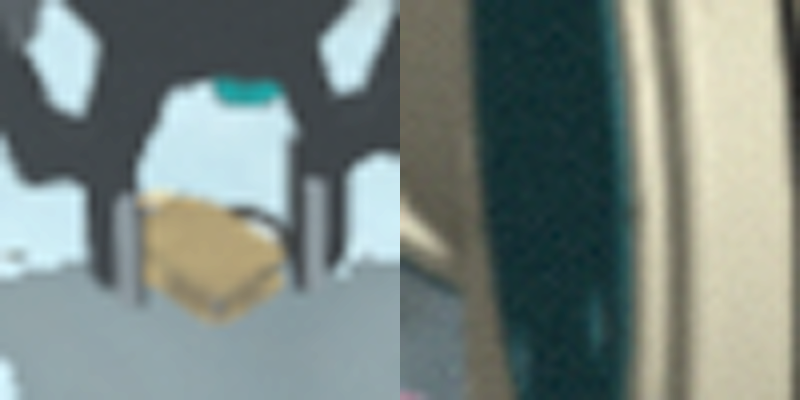

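Request:
{"fn": "jog_arm", "kwargs": {
  "increments": [
    [[0,0,0],[0,0,0]],
    [[0,0,0],[0,0,0]],
    [[0,0,0.025],[0,0,0]],
    [[0.02,-0.005,0.03],[0,0,0]],
    [[0.04,-0.01,0],[0,0,0]],
    [[0.04,0,0],[0,0,0]],
    [[0.03,0,0],[0,0,0]],
    [[0,0,0],[0,0,0]]
  ],
  "hand": 0.4
}}

```text
time: 17.87
position: [0.5892, 0.0032, 0.0585]
tcp_rot: [0.842, 3.019, 0.007]
wrist_force: [0.3, 1.0, 0.4]
width: 0.699
```

```bash
python3 look.py s21 293 235 255 238
```

```text
17.8667 [0.5892 0.0032 0.0585] [0.842 3.019 0.007] toolY 58.8 0.699 [0.3 1.  0.4]
```

View pics/s21.png

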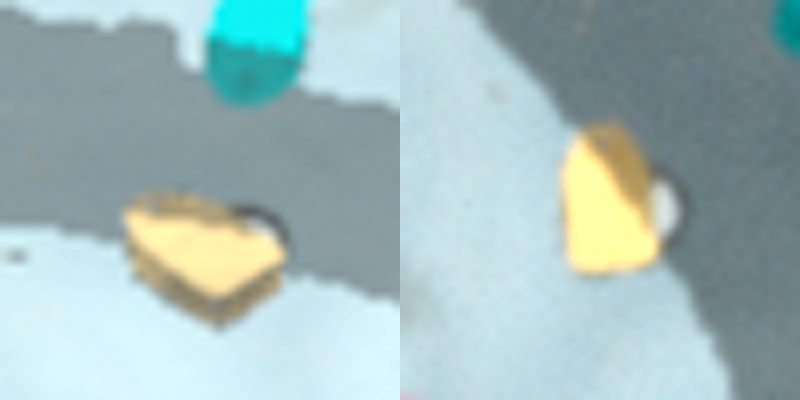

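```bash
python3 -c "
from m import *
meas((230,213),8,(205,140),(240,208),(215,268))"
```

```text
piv [0.4811 0.0178] len 0.0405 ydir -175.3 mid [0.4631 0.0163]
theta 0.39 0.024
tcp in case x,y -0.0226 -0.1174
```

Request:
{"fn": "jog_arm", "kwargs": {
  "increments": [
    [[-0.021,0.0014,0],[0,0,0.1045]],
    [[-0.021,0.0014,0],[0,0,0.1045]],
    [[-0.021,0.0014,0],[0,0,0.1045]],
    [[-0.021,0.0014,0],[0,0,0.1045]],
    [[-0.021,0.0014,0],[0,0,0.1045]],
    [[-0.0215,0.0014,0],[0,0,0.1045]],
    [[0,0,-0.02],[0,0,0]],
    [[0,0,0],[0,0,0]],
    [[0,0,0],[0,0,0]]
  ],
  "hand": 0.27
}}

```text
time: 18.72
position: [0.4538, 0.0117, 0.0376]
tcp_rot: [0.14, -3.136, 0.001]
wrist_force: [-0.0, 0.2, -0.5]
width: 0.634
```

```bash
python3 look.py s22 293 235 255 238
```

```text
18.7167 [0.4538 0.0117 0.0376] [ 1.400e-01 -3.136e+00  1.000e-03] toolY -264.9 0.634 [-0.   0.2 -0.5]
```

View pics/s22.png

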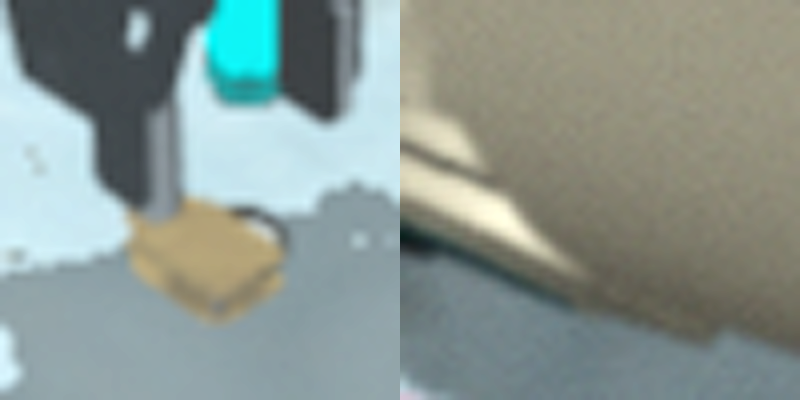

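Request:
{"fn": "jog_arm", "kwargs": {
  "increments": [
    [[0.0055,0,-0.01],[0,0,0]],
    [[0,0,-0.015],[0,0,0]],
    [[0,0,-0.0085],[0,0,0]],
    [[0,0,0],[0,0,0]],
    [[0,0,0],[0,0,0]]
  ]
}}

```text
time: 19.23
position: [0.4612, 0.012, 0.004]
tcp_rot: [0.139, -3.138, -0.0]
wrist_force: [0.0, 0.2, -0.2]
width: 0.633
```

```bash
python3 look.py s23 293 235 255 238
```

```text
19.2333 [0.4612 0.012  0.004 ] [ 0.139 -3.138 -0.   ] toolY -264.9 0.633 [ 0.   0.2 -0.2]
```

View pics/s23.png

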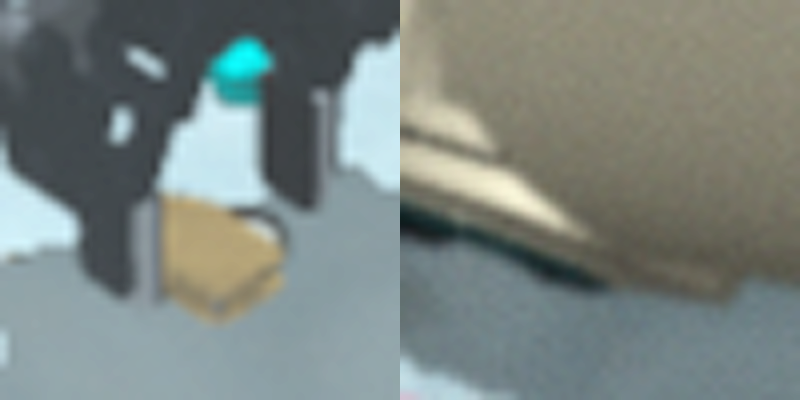

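Close gently in steps.

Request:
{"fn": "jog_arm", "kwargs": {
  "increments": [
    [[0,0,0],[0,0,0]],
    [[0,0,0],[0,0,0]],
    [[0,0,0],[0,0,0]],
    [[0,0,0],[0,0,0]]
  ],
  "hand": -0.1
}}

```text
time: 19.67
position: [0.4611, 0.0118, 0.0046]
tcp_rot: [-0.139, 3.138, -0.0]
wrist_force: [-0.8, -0.5, -0.8]
width: 0.449
```

Request:
{"fn": "jog_arm", "kwargs": {
  "increments": [
    [[0,0,0],[0,0,0]],
    [[0,0,0],[0,0,0]],
    [[0,0,0],[0,0,0]],
    [[0,0,0],[0,0,0]],
    [[0,0,0],[0,0,0]],
    [[0,0,0],[0,0,0]]
  ],
  "hand": -0.5
}}

```text
time: 20.17
position: [0.4611, 0.0121, 0.0046]
tcp_rot: [-0.139, 3.138, 0.0]
wrist_force: [-1.6, 0.6, 5.8]
width: 0.316
```

```bash
python3 look.py s24 293 235 255 238
```

```text
20.1667 [0.4611 0.0121 0.0046] [-0.139  3.138  0.   ] toolY 95.1 0.316 [-1.6  0.6  5.8]
```

View pics/s24.png

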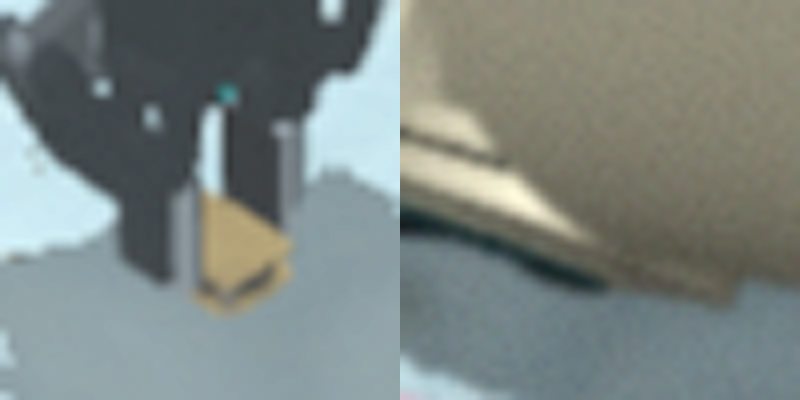

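Request:
{"fn": "jog_arm", "kwargs": {
  "increments": [
    [[0,0,0],[0,0,0]],
    [[0,0,0],[0,0,0]],
    [[0,0,0.003],[0,0,0]],
    [[0,0,0],[0,0,0]],
    [[0,0,0],[0,0,0]]
  ],
  "hand": -0.1
}}

```text
time: 20.68
position: [0.461, 0.0118, 0.0074]
tcp_rot: [-0.138, 3.138, 0.0]
wrist_force: [-0.2, -0.1, -0.6]
width: 0.449
```

Request:
{"fn": "jog_arm", "kwargs": {
  "increments": [
    [[0,0,0],[0,0,0]],
    [[0,0,0],[0,0,0]],
    [[0,0,0],[0,0,0]],
    [[0,0,0],[0,0,0]]
  ],
  "hand": -0.6,
  "newtons": 40
}}

```text
time: 21.02
position: [0.461, 0.0118, 0.0076]
tcp_rot: [-0.139, 3.138, -0.0]
wrist_force: [-1.0, -1.0, 5.9]
width: 0.3
```

Request:
{"fn": "jog_arm", "kwargs": {
  "increments": [
    [[0,0,0.01],[0,0,0]],
    [[0,0,0.02],[0,0,0]],
    [[0,0,0.02],[0,0,0]],
    [[0,0,0.02],[0,0,0]],
    [[0,0,0],[0,0,0]],
    [[0,0,0],[0,0,0]]
  ]
}}

```text
time: 21.52
position: [0.4615, 0.0116, 0.0777]
tcp_rot: [-0.138, 3.137, -0.0]
wrist_force: [0.1, -0.8, -0.9]
width: 0.3
```

```bash
python3 look.py s25 293 210 255 238
```

```text
21.5167 [0.4615 0.0116 0.0777] [-0.138  3.137 -0.   ] toolY 95.0 0.3 [ 0.1 -0.8 -0.9]
```

View pics/s25.png

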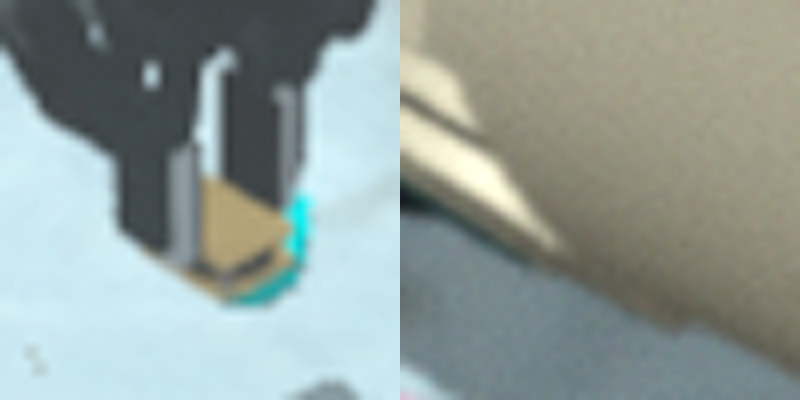

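Request:
{"fn": "jog_arm", "kwargs": {
  "increments": [
    [[-0.0031,0.0362,0],[0,0,0.0163]],
    [[-0.0031,0.0362,0],[0,0,0.0163]],
    [[-0.0031,0.0362,0],[0,0,0.0163]],
    [[-0.0031,0.0362,0],[0,0,0.0163]],
    [[-0.0031,0.0362,0],[0,0,0.0163]],
    [[-0.003,0.0365,0],[0,0,0.0163]],
    [[0,0,-0.02],[0,0,0]],
    [[0,0,-0.02],[0,0,0]],
    [[0,0,0],[0,0,0]],
    [[0,0,0],[0,0,0]]
  ]
}}

```text
time: 22.45
position: [0.441, 0.2285, 0.0358]
tcp_rot: [0.293, -3.124, 0.003]
wrist_force: [0.6, 0.1, -0.8]
width: 0.299
```

```bash
python3 look.py s26 208 282 167 215
```

```text
22.45 [0.441  0.2285 0.0358] [ 2.930e-01 -3.124e+00  3.000e-03] toolY -259.3 0.299 [ 0.6  0.1 -0.8]
```

View pics/s26.png

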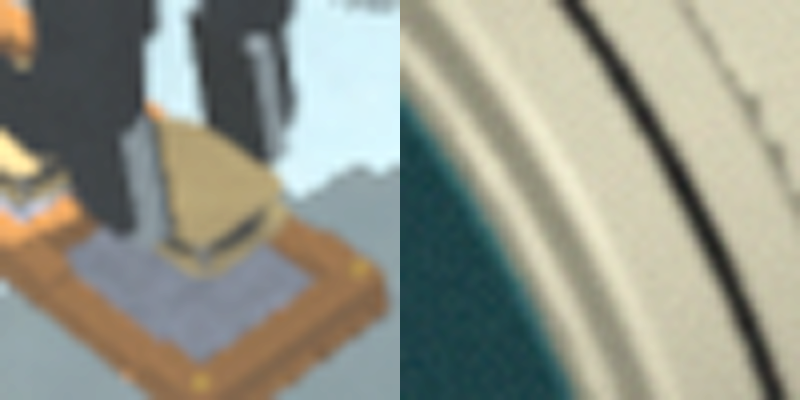

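Request:
{"fn": "jog_arm", "kwargs": {
  "increments": [
    [[0.0015,0.0005,-0.01],[0,0,0]],
    [[0,0,-0.006],[0,0,0]],
    [[0,0,0],[0,0,0]],
    [[0,0,0],[0,0,0]],
    [[0,0,0],[0,0,0]]
  ]
}}

```text
time: 22.97
position: [0.444, 0.2298, 0.0214]
tcp_rot: [-0.292, 3.128, 0.0]
wrist_force: [-0.3, -1.0, -1.7]
width: 0.3
```

```bash
python3 look.py s27 208 282 167 215
```

```text
22.9667 [0.444  0.2298 0.0214] [-0.292  3.128  0.   ] toolY 100.7 0.3 [-0.3 -1.  -1.7]
```

View pics/s27.png

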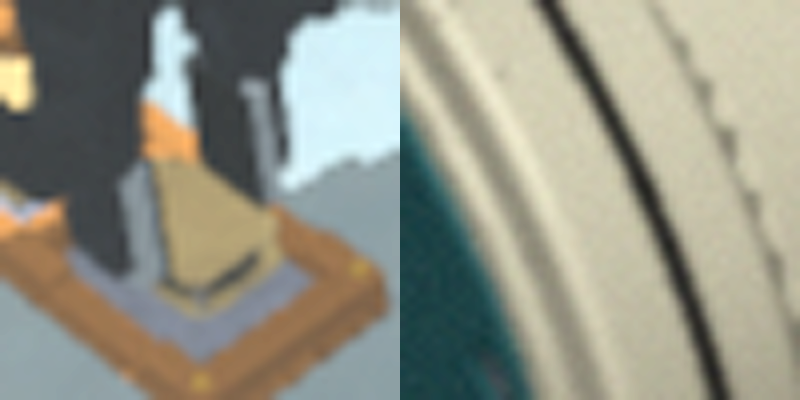

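Request:
{"fn": "jog_arm", "kwargs": {
  "increments": [
    [[0,0,-0.004],[0,0,0]],
    [[0,0,-0.003],[0,0,0]],
    [[0,0,-0.0015],[0,0,0]],
    [[0,0,0],[0,0,0]],
    [[0,0,0],[0,0,0]],
    [[0,0,0],[0,0,0]]
  ]
}}

```text
time: 23.57
position: [0.4439, 0.2299, 0.0127]
tcp_rot: [0.292, -3.128, -0.0]
wrist_force: [-0.2, 0.7, -0.4]
width: 0.298
```

Request:
{"fn": "jog_arm", "kwargs": {
  "increments": [
    [[0,0,0],[0,0,0]],
    [[0,0,0],[0,0,0]],
    [[0,0,0],[0,0,0]],
    [[0,0,0.01],[0,0,0]],
    [[0,0,0.02],[0,0,0]],
    [[0,0,0.03],[0,0,0]],
    [[0,0,0.03],[0,0,0]],
    [[0,-0.03,0.02],[0,0,0]],
    [[0,-0.04,0],[0,0,0]],
    [[0,-0.04,0],[0,0,0]],
    [[0,-0.04,0],[0,0,0]],
    [[0,-0.04,0],[0,0,0]]
  ],
  "hand": 0.1
}}

```text
time: 24.57
position: [0.4437, 0.0381, 0.1231]
tcp_rot: [-0.293, 3.127, -0.001]
wrist_force: [1.4, -0.3, 0.3]
width: 0.553
```

```bash
python3 look.py s28 195 270 167 220; python3 -c "
from h import *
b=capture('scene');a=capture('top')
cv2.imwrite('pics/f.png',np.hstack([cv2.resize(a,None,fx=.7,fy=.7),cv2.resize(b,None,fx=.7,fy=.7)]))
cv2.imwrite('pics/ft.png',cv2.resize(a[170:270,130:230],None,fx=6,fy=6,interpolation=cv2.INTER_CUBIC))
cv2.imwrite('pics/fs.png',cv2.resize(b[240:312,138:238],None,fx=7,fy=7,interpolation=cv2.INTER_CUBIC))"
```

```text
24.5667 [0.4437 0.0381 0.1231] [-2.930e-01  3.127e+00 -1.000e-03] toolY 100.7 0.553 [ 1.4 -0.3  0.3]
```

View pics/f.png

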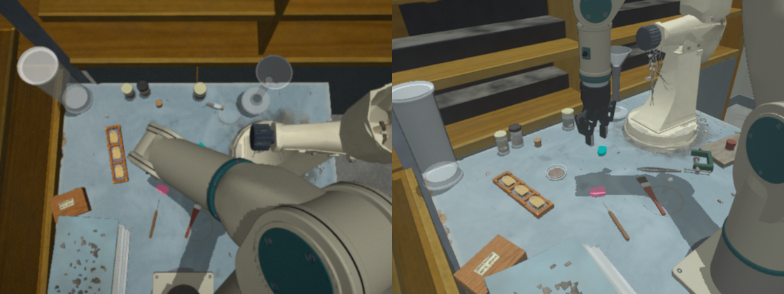

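View pics/ft.png

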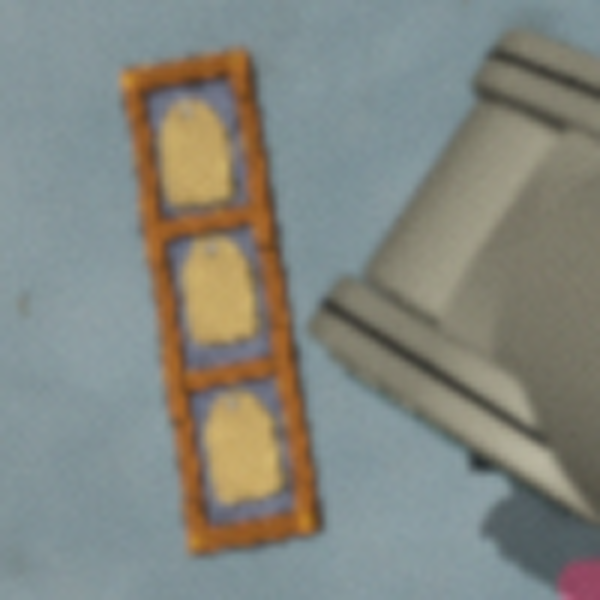

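View pics/fs.png

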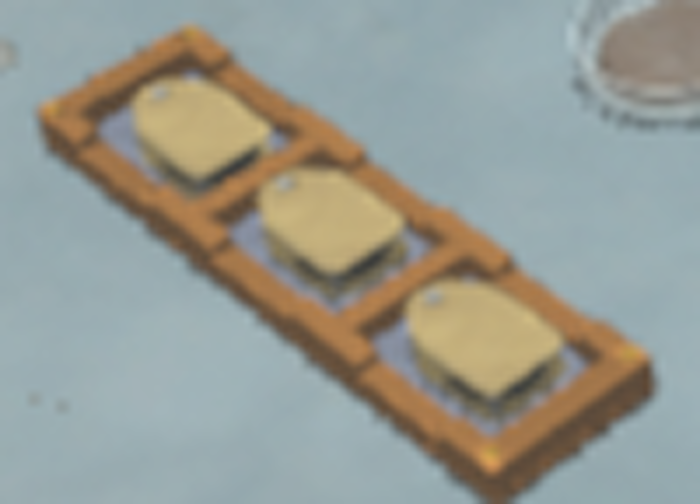

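```bash
python3 - <<'E'
from h import *
P=lambda n:(lambda c:c['intrinsics']@np.c_[c['R'],c['t']])(camera_info(n))
W=dict(c=np.array([.5746,.2543]),b=np.array([.5098,.2419]),a=np.array([.445,.2295]))
u=np.array([-.982,-.187]);x=np.array([.187,-.982])
for k,t,s in (("c",(185,114),(159,93)),("b",(212,252),(287,184)),("a",(235,400),(433,298))):
    tu=np.array([130+t[0]/6-.5,170+t[1]/6-.5]); su=np.array([138+s[0]/7-.5,240+s[1]/7-.5])
    X=cv2.triangulatePoints(P("top"),P("scene"),tu.reshape(2,1),su.reshape(2,1)); X=(X[:3]/X[3]).ravel()
    print(k,X.round(4),"pivot rel well across/along",((X[:2]-W[k])@x).round(4),((X[:2]-W[k])@u).round(4))
    d=px2w("top",tu,.016)[:2]-W[k]; print("  top@z=.016:",(d@x).round(4),(d@u).round(4))
b=capture("scene")
cv2.imwrite('pics/fz.png',cv2.resize(b[255:305,160:225],None,fx=12,fy=12,interpolation=cv2.INTER_CUBIC))
E
```

```text
c [0.5868 0.2585 0.0193] pivot rel well across/along -0.0019 -0.0128
  top@z=.016: -0.0032 -0.0142
b [0.5278 0.2452 0.0186] pivot rel well across/along 0.0001 -0.0183
  top@z=.016: -0.0006 -0.019
a [0.4652 0.2332 0.0161] pivot rel well across/along 0.0002 -0.0206
  top@z=.016: -0.0004 -0.0211
```

View pics/fz.png

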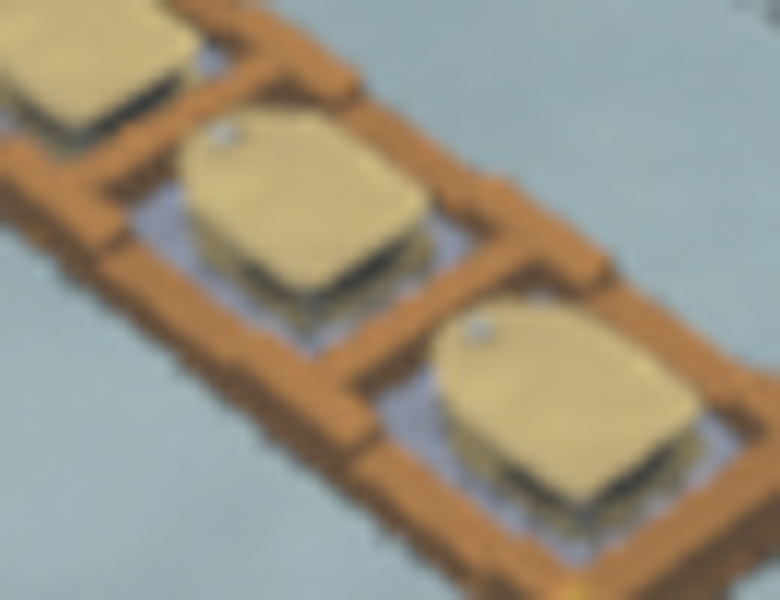

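Both lenses are centred (along about -1 and -3 mm, across 0), flat at the same height as lens C, with no ring showing outside either case. The bystanders look untouched.

```bash
python3 -c "
from bench import *
print(hand_in())"
```

```text
the job is handed in; nothing more can be done
None
```

I folded both open lenses shut and laid them flat in the empty wells: the farther one in the middle well, the nearer one in the free end well. I handed the job in at about 25 s of the 72 s limit; no verdict was reported.

**Folding:** Both cases turned on the bench when I pushed their rings. I realigned the gripper and gripped again, until the jaws closed to the same width on each (0.30).

**Last checks:**
- **Position:** Both lenses are within about 3 mm of their well centres along the tray and about 1 mm across.
- **Height:** From two cameras the case tops are 16 to 19 mm above the bench (16 mm expected). Lens C reads 19 mm by the same method, so the spread is probably measuring error.
- **Rings and bystanders:** No ring shows outside either case. The dish and stopper look unmoved in the last pictures; I did not measure them. The vial is partly hidden there, and the arm never went near it. Lens C stayed in its well.
- **Forces:** While I was closing the nearer ring, one reading reached about 14 N at the wrist, probably a fingertip on the bench. I backed off at once. All other readings stayed under about 6 N.
- **Arm:** It is clear of everything, 12 cm above the bench.

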